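# Toy car through the spring flap

### The job

Push the yellow spring flap open with one finger and, while that finger holds it open, push the red toy car body along its lane with the other finger until it drops into the catch box behind the flap; the car itself must not press on the flap. Then back out and let the flap close. Do not pick up or lift the car, and leave the wooden wheel, the glue jar and the cork block where they are.

Things in the scene. Friction and masses are not known exactly. Their poses are not given: they have to be found in the camera images.
- station: Fixed stand, moved and turned between starts. Origin on the bench top (z = 0) under the sill, mid-lane; x along the lane in the pushing direction (away from the robot), y left, z up. All offsets below are in this frame, heights above the bench. Bright metal deck, top at 90 mm, x = -260 to 0 mm (sill edge), y = -200 to +160 mm.
- lane_mouth (a point): Point on the deck, mid-lane, at the sill edge (x = 0, y = 0, z = 90 mm). The lane runs along x, centred on y = 0, between two wooden rails 8 mm high and 6 mm thick, inner faces at y = +-25 mm, from x = -238 to -3 mm.
- box_in (a point): Centre of the inner floor of the open-topped plywood catch box beyond the sill. Inner space x = 0 to 180 mm, y = -113 to +51 mm; floor at 12 mm, wall tops at 100 mm, so a thing pushed past the sill drops 78 mm.
- flap_hinge (a point): Foot of the flap's vertical hinge axis: x = 6, y = -86, z = 94 mm, at the right end of the gateway. A dark post 12 mm thick stands beside it (x = 6, y = -92 mm, up to 140 mm); at the left end is a dark jamb 16 mm square (x = -2 to 14, y = 35 to 51 mm, up to 134 mm). Nothing is overhead: fingers pass through the gateway from above.
- flap (a joint): Angle of the yellow flap, rad: 0 shut, growing as it swings into the box (+x) to 1.45 at most. Upright panel 114 mm wide, 6 mm thick, from 94 to 134 mm high; shut, it spans y = -82 to +32 mm, near face at x = 3 mm. A spring shuts it whenever it is let go: 0.10 N m shut, 0.23 N m at 1.3 rad (about 3.5 N to start it 28 mm from the hinge, 1 N at the free edge).
- flap_tip (a point): Free vertical edge of the flap, at mid-height, 118 mm from the hinge axis; moves with the flap.
- car_center (a point): Centre of the red wooden toy car  a block 48 mm long (x), 42 mm wide, 17 mm high with a cabin on top, 29 mm in all, upright flat rear end; about 35 g. It stands on the deck between the rails, nose to the flap (its x along the lane), 4 mm play each side. This point is 12.5 mm above the deck (102.5 mm above the bench). It starts 85 to 135 mm before the sill and drops once its centre is past the sill.
- wheel_center (a point): Centre of a loose plain-wood toy wheel, 44 mm in diameter and 18 mm thick, lying flat on the deck beside the lane; to be left alone.
- jar_center (a point): Centre of a loose glue jar with a blue cap, 42 mm in diameter and 55 mm high, on the deck beside the lane; to be left alone.
- cork_center (a point): Centre of a loose cork sanding block, 65 x 40 x 28 mm, on the deck beside the lane; to be left alone.
Not all that is in view belongs to the job. Leave any turquoise look-alike of the part that bears car_center alone.

How it is judged:
By the outcome, as a careful person would: the job done as asked, in the order asked, and still so for the second after the job is handed in, with the robot touching nothing.
It also fails if it takes over 40 s, if anything falls off the work surface, if the arm or the gripper's body presses on something with over 40 N, if the wrist force passes 120 N, or if a joint passes its speed limit or range.

### The arm

A 6-joint arm with a two-finger parallel gripper is mounted at the origin on the work surface. World frame = base frame: x ahead of the robot, y to its left, z up, the work surface at z = 0. Lengths are in m, angles in degrees, forces in N, time in s.
With the tool pointing down it reaches from about 0.325 to 0.9 m from the base axis. Payload 3.5 kg.
Tool frame: the origin (TCP) lies at the very end of the fingers, on their centre line; the grasp point (between the pads) lies arm.pinch_z behind it (arm.pinch_z is the distance from the TCP to the grasp point, in m); z points along the fingers, y is the line along which they close (so a half turn about z gives the same grasp; the last joint's range is limited). The gripper opens to 85 mm and grips with 20 to 120 N. Pads are 22 mm wide; open, the fingers measure 114 mm over their backs; the gripper's body (76 mm by 85 mm) begins 54 mm behind the grasp point. The pads swing forward as they close: fully open they stand 13 mm farther back than shut.
Start: joints at [-78.633, 15.837, -1.513, 72.651, 0, 84.076], TCP at [0.186, -0.597, 0.231] pointing down, gripper open.
Joint ranges: [-178.77, 178.77], [-48.84, 107.48], [-61.69, 71.31], [-111.58, 123.2], [-90, 87.43], [-180, 180]. Speed limits (degrees/s): [147.25, 147.25, 180, 180, 180, 180].

### API

Orientations are given as [roll, pitch, yaw] about the fixed x, y, z axes, in that order (R = Rz(yaw) Ry(pitch) Rx(roll)).
In Python, from cell import arm, get_image, camera_info gives the robot as it stands.
- The arm moves only by the tool servo_tool, never from a script. Its argument "motion" is one flat list of numbers, 5 for each row, row after row: the gripper's target within -1 to 1 (fully open at 1, half-way at 0, shut at -1), then the shift along the tool's x, y, z in m, then the turn about the tool's z in rad. A call has 1 to 20 rows; each row is the pose to reach, as a shift and turn from the pose commanded when the call began, along the tool's axes at that moment; what a row does not reach only later rows make up. A row lasts 1/12 s, in which the tool goes at most 41.7 mm and 7.16 degrees, less where a joint would pass 70% of its speed; a pose out of reach is approached as far as the arm can. A call with a gripper value outside its range is refused whole. The fingers move at their own pace and stop on an object; "squeeze" is the grip in N (left out, the last holds). Time passes only in rows, so rows that repeat a pose let the fingers close. It gives the time, the measured TCP pose, the force, the opening and the grip force at its end, in the units of the state.
- arm.read_state(): the state, without advancing time (a new reading comes with each control period).
- get_image(name): name is "side" or "top" or "wrist"; returns (picture, depth): 384x512x3 uint8, red, green, blue; 384x512 float32, m along the optical axis (not along the pixel's ray), 0 where there is no reading.
- camera_info(name): a dict with "mtx" (3x3 intrinsics, pixels), "k1" (the pictures are not rectified: a ray, as slopes to the right and down, at radius r is drawn at 1 + k1 r^2 times it, then the intrinsics apply), "view" (4x4, takes a point from world to camera coordinates); the wrist camera has in their place "T_tool_cam" (4x4, takes a point from camera to tool coordinates, whose origin is the TCP and whose axes are the flange's). Camera axes: x right, y down, z forward; pixel columns grow to the right and rows downward; lengths in m; the calibration is good to about 2 mm. A picture is of the moment at which its call begins: read the wrist's pose just before it. camera_info takes no time and is no camera call.
- arm.finish_job(): hands the job in; it is judged then, once.
The state is a dict: "time": time; "joints": joint angles; "joint_vel": joint speeds; "joint_torque": joint torques, N m; "ee_pos": TCP position; "eef_rot": TCP orientation; "ft_force": force on the tool from outside, world axes, zero at the start; "ft_torque": the same for the moment, N m; "width": opening from 0.0 (shut) to 1.0 (fully open); "gripper_force": force on a finger pad.
Only numpy, scipy, OpenCV 4.12 (cv2) and the standard library are available. Lean on these libraries where they do the work, as an engineer would, in place of code of your own. Each camera call takes 0.05 s, during which the arm holds its last target. There are 200 camera calls.

## Working session

There is one attempt and no reset: what is moved stays moved. The work goes in short steps, Python scripts to look and compute and a tool call to move; the robot and the scene stay as the last step left them, time stands still between calls to the robot, and variables do not carry over. Pictures are saved under pics/ and viewed, at most 10 in all, crops included, and the job is handed in when it is done.

Besides the shell and the picture viewer there is one more tool, called after "Emit:" by a JSON object that holds its "api" and its "payload", one argument or row to a line. servo_tool: Moves the arm, as the interface text tells. Its arguments: {"type":"object","properties":{"motion":{"type":"array","items":{"type":"number"}},"squeeze":{"type":"number"}},"required":["motion"]}

```bash
mkdir -p pics; ls
python3 - <<'E'
from cell import arm,get_image,camera_info
import cv2,numpy as np
s=arm.read_state();print(s['ee_pos'],s['eef_rot'],s['width'],s['time'],arm.pinch_z)
for n in ['top','side']:
    p,d=get_image(n);np.savez(''+n+'.npz',p=p,d=d);c=camera_info(n);print(n,c)
    cv2.imwrite(f'pics/{n}.png',cv2.cvtColor(p,cv2.COLOR_RGB2BGR))
print(camera_info('wrist'))
E
```

```text
pics
[ 0.18560528 -0.59597381  0.23014792] [-1.79872925e+02 -1.43567194e-02  1.72897795e+01] 0.9983952722760684 0.0 0.0187
top {'mtx': array([[451.23566163,   0.        , 253.62393041],
       [  0.        , 451.23566163, 191.44951133],
       [  0.        ,   0.        ,   1.        ]]), 'k1': -0.15924061996169092, 'view': array([[-0.00242409, -0.99994969,  0.00973326,  0.03102139],
       [-0.99518933,  0.00145904, -0.09795952,  0.57009049],
       [ 0.09794039, -0.0099239 , -0.9951428 ,  0.81388425],
       [ 0.        ,  0.        ,  0.        ,  1.        ]])}
side {'mtx': array([[413.08042508,   0.        , 259.63572704],
       [  0.        , 413.08042508, 188.19652189],
       [  0.        ,   0.        ,   1.        ]]), 'k1': -0.07212093631663538, 'view': array([[-0.85628955, -0.51606222,  0.0211657 ,  0.48932327],
       [-0.38693942,  0.61381684, -0.68811828,  0.27942676],
       [ 0.34211999, -0.59741834, -0.72528976,  0.76329386],
       [ 0.        ,  0.        ,  0.        ,  1.        ]])}
{'mtx': array([[278.30179404,   0.        , 256.40648555],
       [  0.        , 278.30179404, 184.91061291],
       [  0.        ,   0.        ,   1.        ]]), 'k1': -0.011707684203464032, 'T_tool_cam': array([[-8.20516797e-04, -9.50493483e-01, -3.10743408e-01,
         7.93967211e-02],
       [ 9.99999182e-01, -4.74978448e-04, -1.18764291e-03,
         1.76840611e-05],
       [ 9.81250426e-04, -3.10744128e-01,  9.50493095e-01,
        -1.43226255e-01],
       [ 0.00000000e+00,  0.00000000e+00,  0.00000000e+00,
         1.00000000e+00]])}
```

View pics/top.png

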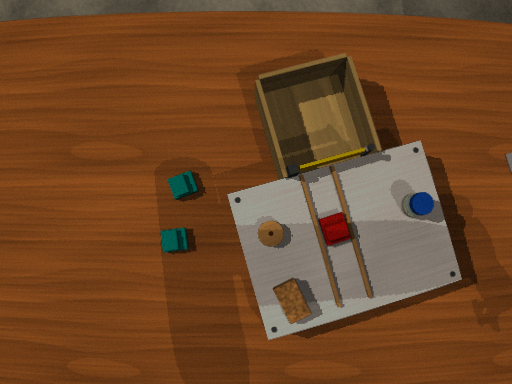

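View pics/side.png

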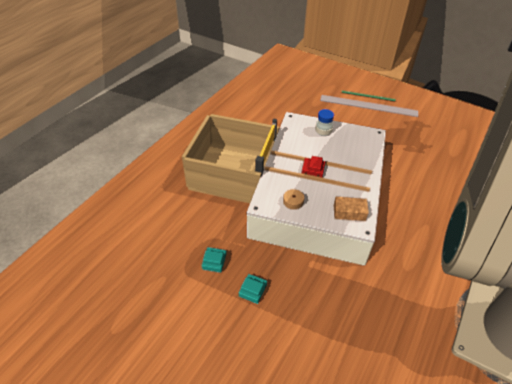

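The top view shows the red car at (335,229) between the rails, the yellow flap at (300–365,158) with the box behind it, and the turquoise look-alikes off the stand at (183,185) and (174,240). The red one on the lane is the only one that fits. Next I'll measure the station, the car and the fingertips.

```bash
cat > h.py <<'E'
import numpy as np,cv2
from cell import arm,get_image,camera_info
def cloud(d,c):
    v,u=np.nonzero(d>0)
    K=c['mtx'];n=cv2.undistortPoints(np.stack([u,v],1).astype(np.float64)[:,None],K,np.array([c['k1'],0,0,0.]))[:,0]
    z=d[v,u].astype(float);return np.c_[n*z[:,None],z],v,u
def world(d,c):
    P,v,u=cloud(d,c);V=c['view'];return (P-V[:3,3])@V[:3,:3],v,u
E
python3 - <<'E'
from h import *
for n in ['top','side']:
    f=np.load(n+'.npz');W,v,u=world(f['d'],camera_info(n));col=f['p'][v,u].astype(int)
    m=(abs(W[:,2]-.09)<.006)&(W[:,0]>.2)&(W[:,0]<.9)&(abs(W[:,1])<.4)&(col.max(1)-col.min(1)<45)&(col.min(1)>90)
    D=W[m]
    r=cv2.minAreaRect(D[:,:2].astype(np.float32)*1000);print(n,'deck',m.sum(),r,np.median(D[:,2]));print(cv2.boxPoints(r))
    R,G,B=col.T
    red=(R>90)&(G<50)&(B<50)&(W[:,2]>.09)&(W[:,2]<.14)&(W[:,0]<.9)
    yel=(R>110)&(G>90)&(B<70)&(R-B>90)&(W[:,2]>.085)&(W[:,2]<.15)&(W[:,0]<.9)&(W[:,0]>.3)
    for k,mm in (('red',red),('yel',yel)):
        Q=W[mm];print(k,mm.sum(),cv2.minAreaRect(Q[:,:2].astype(np.float32)*1000),np.percentile(Q[:,2],[2,50,98]),Q.mean(0),u[mm].mean(),v[mm].mean())
s=arm.read_state();p,d=get_image('wrist');c=camera_info('wrist')
P,v,u=cloud(d,c);T=c['T_tool_cam'];Q=P@T[:3,:3].T+T[:3,3]
m=(abs(Q[:,0])<.03)&(abs(Q[:,1])<.08)&(Q[:,2]<.05)
Q=Q[m]
for s_ in (1,-1):
    q=Q[Q[:,1]*s_>0.02];t=q[q[:,2]>q[:,2].max()-.012];print(s_,len(q),q[:,2].max(),t.min(0),t.max(0))
E
```

```text
top deck 23231 ((483.40087890625, -131.45436096191406), (260.001220703125, 360.01348876953125), 15.63652229309082) 0.08998334196874577
[[ 309.6936      6.850956]
 [ 406.72937  -339.83878 ]
 [ 657.10815  -269.75967 ]
 [ 560.0724     76.93005 ]]
red 556 ((499.77398681640625, -106.34037017822266), (46.31866455078125, 40.580570220947266), 17.723894119262695) [0.10440586 0.11605998 0.11997281] [ 0.50225215 -0.10424758  0.11295496] 334.2571942446043 226.70863309352518
yel 460 ((495.0632019042969, -55.03997039794922), (153.72503662109375, 300.0680847167969), 81.4426040649414) [0.09647917 0.11864569 0.13593111] [ 0.55372247 -0.06475321  0.11923319] 310.8521739130435 195.73260869565217
side deck 9834 ((483.345458984375, -131.8002471923828), (259.6246337890625, 363.9708557128906), 15.687257766723633) 0.08870088896752579
[[ 309.16205     8.307095]
 [ 407.57477  -342.10657 ]
 [ 657.5289   -271.9076  ]
 [ 559.11615    78.50607 ]]
red 324 ((497.43902587890625, -105.52143859863281), (45.609580993652344, 43.06513977050781), 18.5250186920166) [0.09638543 0.10670256 0.11824725] [ 0.49495147 -0.09957584  0.10900812] 313.49691358024694 166.4351851851852
yel 667 ((579.7886962890625, -489.31298828125), (323.1195068359375, 1040.6015625), 17.394344329833984) [0.08733846 0.1137891  0.14687368] [ 0.60702641 -0.54754189  0.113915  ] 339.9085457271364 85.96251874062969
1 15199 -0.013283338983546278 [-0.01169199  0.04206176 -0.02527936] [ 0.01164423  0.05627159 -0.01328334]
-1 15298 -0.013131441480425637 [-0.01133831 -0.0570266  -0.02506761] [ 0.01151124 -0.0424874  -0.01313144]
```

Emit:
{"api": "servo_tool", "payload": {
  "motion": [1,0.012,-0.01,0,-0.03,1,0.036,-0.029,0,-0.09,1,0.06,-0.048,0,-0.155,1,0.085,-0.068,0,-0.22,1,0.109,-0.087,0,-0.28,1,0.133,-0.107,0,-0.34,1,0.157,-0.126,0,-0.41,1,0.181,-0.146,0,-0.47,1,0.205,-0.165,0,-0.53,1,0.23,-0.185,0,-0.59,1,0.254,-0.204,0,-0.66,1,0.278,-0.224,0,-0.72,1,0.302,-0.243,0,-0.78,1,0.326,-0.262,0,-0.84,1,0.35,-0.282,0,-0.91,1,0.374,-0.301,0,-0.97,1,0.398,-0.32,0,-1.03,1,0.422,-0.34,0,-1.09,1,0.4345,-0.35,0,-1.123,1,0.4345,-0.35,0,-1.123]
}}

```text
time: 1.82
ee_pos: [0.4974, -0.1301, 0.2311]
eef_rot: [180.0, -0.1, 82.0]
ft_force: [0.8, -0.6, 0.5]
width: 1.004
gripper_force: 0.0
```

Run:
```python
from h import *
s=arm.read_state();print(s['time'],s['ee_pos'],s['eef_rot'],s['ft_force'],s['joints'])
p,d=get_image('wrist');cv2.imwrite('pics/w1.png',cv2.cvtColor(p,cv2.COLOR_RGB2BGR))
# world cloud by wrist: red car in station frame
from scipy.spatial.transform import Rotation as Ro
c=camera_info('wrist');P,v,u=cloud(d,c);T=c['T_tool_cam'];Q=P@T[:3,:3].T+T[:3,3]
W=Q@Ro.from_euler('xyz',s['eef_rot'],degrees=True).as_matrix().T+s['ee_pos']
a=np.radians(15.65);S=(W-[.6032,-.0772,0])@np.array([[np.cos(a),-np.sin(a),0],[np.sin(a),np.cos(a),0],[0,0,1]])
R,G,B=p[v,u].astype(int).T
for k,m in (('red',(R>90)&(G<50)&(B<50)),('yel',(R>110)&(G>90)&(B<60)&(abs(S[:,0])<.03)&(S[:,2]>.09))):
    q=S[m];q=q[q[:,2]>.094];print(k,len(q),np.percentile(q,[1,50,99],axis=0).round(4) if len(q) else '')
```

```text
1.8167 [ 0.49744373 -0.13012279  0.23112892] [ 1.79995058e+02 -7.81862727e-02  8.19938510e+01] [ 0.75296443 -0.56142896  0.51187283] [-21.90943228   4.59492848 -15.10239473  70.31666641   0.07708312
  76.09671067]
red 1995 [[-0.1302 -0.0194  0.104 ]
 [-0.1065  0.0027  0.1172]
 [-0.0854  0.0215  0.1198]]
yel 643 [[-0.0173 -0.0782  0.0992]
 [ 0.0055 -0.0077  0.1344]
 [ 0.0088  0.0325  0.1361]]
```

View pics/w1.png

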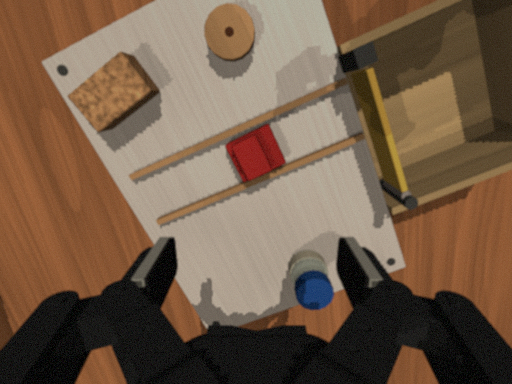

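The wrist view shows the red car at (256,153) between the rails, nose to the yellow flap at (385,135). The wheel (230,32), cork (114,90) and jar (312,285) are clear of the path. I'll lower beside and behind the car and check there.

Emit:
{"api": "servo_tool", "payload": {
  "motion": [1,-0.001,0,0.008,0,1,-0.002,0,0.022,0,1,-0.003,0,0.038,0,1,-0.003,0,0.055,0,1,-0.003,0,0.072,0,1,-0.003,0,0.088,0,1,-0.003,0,0.102,0,1,-0.003,0,0.114,0,1,-0.003,0,0.123,0,1,-0.003,0,0.128,0,1,-0.003,0,0.13,0,1,-0.003,0,0.13,0,1,-0.003,0,0.13,0]
}}

```text
time: 2.95
ee_pos: [0.4965, -0.1368, 0.1018]
eef_rot: [180.0, 0.0, 81.6]
ft_force: [0.8, -0.3, 0.1]
width: 1.001
gripper_force: 0.0
```

Run:
```python
from h import *
s=arm.read_state();print(s['time'],s['ee_pos'],s['eef_rot'],s['ft_force'])
a=np.radians(15.65);d=s['ee_pos'][:2]-np.array([.6032,-.0772]);print('station',d@[np.cos(a),np.sin(a)],d@[-np.sin(a),np.cos(a)])
p,_=get_image('top');q,_=get_image('side')
k=np.hstack([cv2.resize(p[120:320,220:440],None,fx=1.8,fy=1.8),cv2.resize(q[90:290,180:390],None,fx=1.8,fy=1.8)])
cv2.imwrite('pics/t2.png',cv2.cvtColor(k,cv2.COLOR_RGB2BGR))
```

```text
2.95 [ 0.49647625 -0.13677273  0.10179926] [1.79950353e+02 1.58632921e-02 8.16131252e+01] [ 0.75309788 -0.34917167  0.12222383]
station -0.1188375843544761 -0.028574395067554017
```

View pics/t2.png

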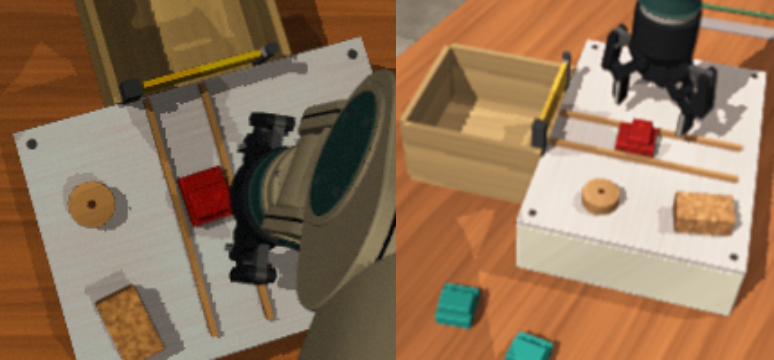

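The crop shows the red car at (205,195) with one finger behind it over the lane and the other beside the right rail. Nothing is being touched. Next come the last few mm down and the first part of the push.

Emit:
{"api": "servo_tool", "payload": {
  "motion": [1,0.001,0,0.005,0,1,0.002,-0.001,0.01,0,1,0.002,-0.001,0.0135,0,1,0.002,-0.001,0.0135,0,1,0.003,0.001,0.0135,0,1,0.0045,0.005,0.0135,0,1,0.0065,0.009,0.0135,0,1,0.008,0.0135,0.0135,0,1,0.01,0.018,0.0135,0,1,0.012,0.0225,0.0135,0,1,0.014,0.027,0.0135,0,1,0.016,0.0315,0.0135,0,1,0.018,0.036,0.0135,0,1,0.02,0.0405,0.0135,0,1,0.022,0.045,0.0135,0,1,0.024,0.049,0.0135,0,1,0.0245,0.0502,0.0135,0,1,0.0245,0.0502,0.0135,0]
}}

```text
time: 4.55
ee_pos: [0.55, -0.1194, 0.0878]
eef_rot: [180.0, -0.0, 81.7]
ft_force: [-0.7, -0.0, -0.1]
width: 0.996
gripper_force: 0.0
```

```bash
cat > look.py <<'E'
from h import *
import sys
s=arm.read_state();print(s['time'],s['ee_pos'],s['eef_rot'],s['ft_force'])
a=np.radians(15.65);d=s['ee_pos'][:2]-np.array([.6032,-.0772]);print('station',d@[np.cos(a),np.sin(a)],d@[-np.sin(a),np.cos(a)])
p,_=get_image('top');q,_=get_image('side')
k=np.hstack([cv2.resize(p[40:240,220:430],None,fx=1.9,fy=1.9),cv2.resize(q[90:290,180:390],None,fx=1.9,fy=1.9)])
cv2.imwrite(sys.argv[1],cv2.cvtColor(k,cv2.COLOR_RGB2BGR))
E
python3 look.py pics/t3.png
```

```text
4.55 [ 0.54995155 -0.11936196  0.08779364] [ 1.79976421e+02 -4.22141798e-03  8.16508448e+01] [-0.67258317 -0.02265645 -0.05352876]
station -0.06264801500194918 -0.026234600644734346
```

View pics/t3.png

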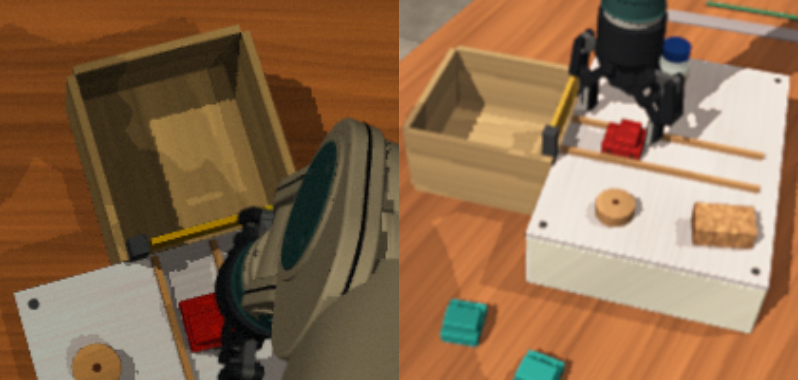

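The car at (205,322) has advanced with the finger. The other finger is just short of the shut flap at (245,222). Now the push through the gateway.

Emit:
{"api": "servo_tool", "payload": {
  "motion": [1,0.001,0.0025,0,0,1,0.003,0.007,0,0,1,0.005,0.0115,0,0,1,0.007,0.016,0,0,1,0.009,0.0205,0,0,1,0.011,0.025,0,0,1,0.0132,0.0295,0,0,1,0.0152,0.034,0,0,1,0.0172,0.0385,0,0,1,0.0192,0.043,0,0,1,0.0212,0.0475,0,0,1,0.0232,0.052,0,0,1,0.0252,0.0565,0,0,1,0.0272,0.061,0,0,1,0.0292,0.0655,0,0,1,0.0312,0.07,0,0,1,0.0332,0.0745,0,0,1,0.0348,0.078,0,0,1,0.0348,0.078,0,0,1,0.0348,0.078,0,0]
}}

```text
time: 6.32
ee_pos: [0.6323, -0.0954, 0.0875]
eef_rot: [180.0, -0.1, 81.7]
ft_force: [-0.8, 2.5, -1.8]
width: 1.001
gripper_force: 1.5
```

```bash
python3 look.py pics/t4.png
```

```text
6.3167 [ 0.63231199 -0.09542456  0.08747222] [ 1.79962075e+02 -1.15620529e-01  8.17033048e+01] [-0.76631965  2.45946791 -1.76187169]
station 0.02311647639941678 -0.02540218853858353
```

View pics/t4.png

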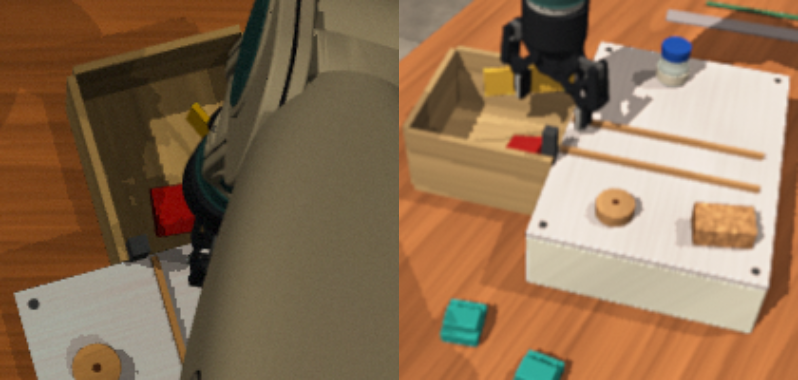

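The flap (200,120) is held open and the car looks to be in the box at (170,208). I'll check its height before backing out.

```bash
cat > red.py <<'E'
from h import *
a=np.radians(15.65)
for n in ('top','side'):
    p,d=get_image(n);W,v,u=world(d,camera_info(n));R,G,B=p[v,u].astype(int).T
    S=(W-[.6032,-.0772,0])@np.array([[np.cos(a),-np.sin(a),0],[np.sin(a),np.cos(a),0],[0,0,1]])
    for k,m in (('red',(R>60)&(G<40)&(B<40)&(R>2.5*G)),('yel',(R>110)&(G>90)&(B<60)&(S[:,2]>.1))):
        q=S[m&(abs(S[:,0]-.05)<.2)&(abs(S[:,1])<.12)]
        print(n,k,len(q),np.percentile(q,[2,50,98],axis=0).round(3).tolist() if len(q) else '')
E
python3 red.py
```

```text
top red 391 [[0.036, -0.029, 0.035], [0.059, -0.01, 0.045], [0.082, 0.006, 0.054]]
top yel 622 [[-0.102, -0.094, 0.1], [-0.073, 0.094, 0.107], [0.186, 0.119, 0.135]]
side red 78 [[0.032, -0.032, 0.037], [0.051, -0.022, 0.042], [0.071, -0.011, 0.047]]
side yel 198 [[0.037, -0.071, 0.1], [0.094, -0.046, 0.115], [0.111, -0.038, 0.134]]
```

The car lies low in the box (top at about 54 mm, clear of the sill). Backing out along the same line so the flap follows the finger shut.

Emit:
{"api": "servo_tool", "payload": {
  "motion": [1,-0.001,-0.0025,0,0,1,-0.003,-0.007,0,0,1,-0.0055,-0.0125,0,0,1,-0.008,-0.018,0,0,1,-0.011,-0.025,0,0,1,-0.014,-0.032,0,0,1,-0.017,-0.039,0,0,1,-0.0205,-0.046,0,0,1,-0.0235,-0.053,0,0,1,-0.0265,-0.06,0,0,1,-0.03,-0.067,0,0,1,-0.033,-0.074,0,0,1,-0.036,-0.081,0,0,1,-0.039,-0.088,0,0,1,-0.0425,-0.095,0,0,1,-0.0455,-0.102,0,0,1,-0.0485,-0.109,0,0,1,-0.051,-0.114,0,0,1,-0.052,-0.117,0,0,1,-0.052,-0.117,0,0]
}}

```text
time: 8.18
ee_pos: [0.5075, -0.1308, 0.0877]
eef_rot: [-180.0, -0.0, 81.6]
ft_force: [0.0, -0.4, 0.3]
width: 0.999
gripper_force: 0.0
```

Emit:
{"api": "servo_tool", "payload": {
  "motion": [1,0,0,-0.008,0,1,0,0,-0.022,0,1,0,0,-0.038,0,1,0,0,-0.055,0,1,0,0,-0.072,0,1,0,0,-0.09,0,1,0,0,-0.105,0,1,-0.01,0,-0.12,0,1,-0.03,0,-0.13,0,1,-0.05,0,-0.135,0,1,-0.07,0,-0.135,0,1,-0.09,0,-0.135,0,1,-0.11,0,-0.135,0,1,-0.125,0,-0.135,0,1,-0.13,0,-0.135,0,1,-0.13,0,-0.135,0,1,-0.13,0,-0.135,0]
}}

```text
time: 9.6
ee_pos: [0.4894, -0.259, 0.2228]
eef_rot: [-180.0, -0.0, 81.6]
ft_force: [-0.7, -0.8, -1.0]
width: 1.003
gripper_force: 0.0
```

```bash
python3 red.py; python3 look.py pics/t5.png
```

```text
top red 505 [[0.026, -0.034, 0.037], [0.049, -0.015, 0.04], [0.072, 0.004, 0.043]]
top yel 665 [[-0.091, -0.119, 0.1], [0.006, 0.016, 0.108], [0.186, 0.118, 0.136]]
side red 69 [[0.034, -0.034, 0.036], [0.051, -0.023, 0.039], [0.066, -0.014, 0.041]]
side yel 54 [[0.002, -0.078, 0.123], [0.003, -0.029, 0.131], [0.006, 0.03, 0.134]]
9.7 [ 0.48943723 -0.25847764  0.22276207] [-1.79981483e+02 -3.49658726e-02  8.16884241e+01] [ 0.30323149  0.28625758 -0.18304814]
station -0.15844680458208288 -0.14386855192695705
```

View pics/t5.png

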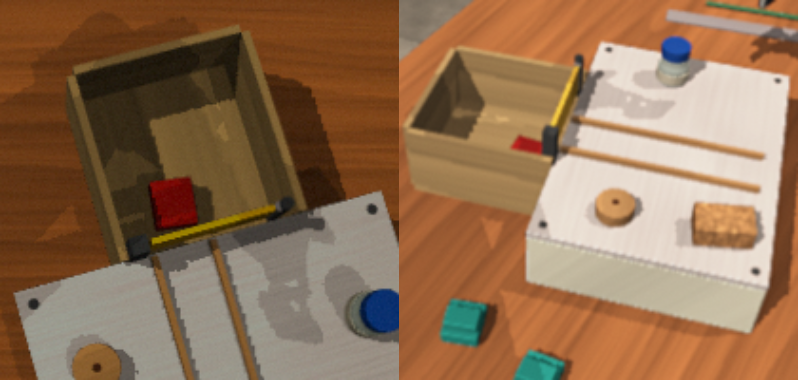

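The car lies on the box floor at (173,203), the flap at (215,225) is shut, and the wheel, jar and cork are where they were. The arm is clear, so I'm handing in.

```bash
python3 -c "from cell import arm;print(arm.finish_job())"
```

```text
the job is handed in; nothing more can be done
None
```

The job is handed in at about 9.7 s: the car is in the catch box, the flap is shut, and the wheel, jar and cork were not touched; the car was pushed about 44 mm along its lane before the other finger could reach the flap.

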